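Put the spare collar away in its drawer

TASK

The low two-drawer unit has a sample of its contents standing on top of it above each drawer. Pull well open (15 cm or more) the drawer that stands below the white sample collar, then take the loose white collar from the bench mat and set it down inside that drawer, flange down, without dropping it. Leave that drawer open, the other drawer shut, and the samples and everything else where they are.

Things in the scene. Friction and masses are not known exactly. Their poses are not given: they have to be found in the camera images.
- unit_edge (a point): middle of the top front edge of the grey two-drawer unit (fixed; 300 mm deep, 440 wide, 200 tall, top surface at this point's height); x points into the unit, y to the left drawer, z up. The 15 mm plywood top juts 50 mm past the drawer fronts (shut fronts at x = +50 mm); the bars stick out just past it: lean the tool 35 to 45 degrees, fingers towards the unit, to get behind a bar
- drawer_left (a joint): left drawer (at +y of the unit), blue front: opening in m, 0 shut to 0.200 fully open, sliding along the unit's -x; light friction, no latch; opened 170 mm or more, it leaves room for a gripper to reach straight down into it in front of the top board; may start up to 15 mm open
- drawer_right (a joint): right drawer (at -y of the unit), like the left one
- left_handle (a point): centre of the left drawer's handle bar, axes as the unit's: round steel bar 12 mm thick, 120 mm long along y, centreline 65 mm out from the front, 130 mm above the bench and 55 mm below the top board's underside; clear behind, between 10 mm stand-offs at y = +-52 mm
- right_handle (a point): the same for the right drawer
- left_floor (a point): middle of the front edge of the left drawer's inner floor, just behind its front panel (moves with the drawer), axes as the unit's; floor 68 mm above the bench, reaching from x = 0 to +238 mm and y = +-89 mm; side walls 6 mm thick, 74 mm high above the floor; front panel and wall from x = -18 mm to 0, top 82 mm above the floor
- right_floor (a point): the same for the right drawer
- collar: the loose white plastic flanged collar: round flange 70 mm diameter, 9 mm thick, with a solid round hub 40 mm diameter on it, 50 mm tall in all; origin at the centre of the flange's underside, z up along the hub; 0.12 kg; it stands flange down on the bench mat, left or right of the robot's front. Fixed gear (a blue bin 115 mm high, a red stand 260 mm high) stands farther out, at the table's sides
- sample_collar: the sample on top of the unit above one of the drawers (unit_edge's y positive: left drawer; negative: right drawer): white plastic flanged collar: round flange 70 mm diameter, 9 mm thick, with a solid round hub 40 mm diameter on it, 50 mm tall in all; origin at the centre of the flange's underside, z up along the hub; 0.12 kg
- sample_bracket: the other sample, on top of the unit above the other drawer: black angle bracket 90 mm long (y), 50 mm deep, 50 mm tall; origin at its underside
- lamp: black round headlamp unit standing on the bench on the side away from the loose collar, 76 mm diameter, 93 mm tall, origin at the centre of its underside; leave alone
- wrench: steel wrench lying on the mat in front of the unit, 170 mm long along its x, under 15 mm high, origin at the underside; leave alone
- screwdriver: orange-handled screwdriver lying on the mat, 190 mm long along its x, about 30 mm high, origin at the underside; leave alone
There are look-alikes about, which are no part of the job. What is shaped like the sample_collar but green is not meant.

How it is judged:
On the way, in this order (a step that is already met when the one before it is completed fails the run):
1. the drawer below the white sample collar is pulled open more than 140 mm (((y of sample_collar in the frame of unit_edge above 0 m and value of joint drawer_left above 0.14 m) or (y of sample_collar in the frame of unit_edge below 0 m and value of joint drawer_right above 0.14 m))), for 0.1 s.
2. the loose collar is lowered to within 20 mm of that drawer's floor while still in the fingers (((y of sample_collar in the frame of unit_edge above 0 m and x of collar in the frame of left_floor between 0.02 and 0.22 m and y of collar in the frame of left_floor between -0.08 and 0.08 m and z of collar in the frame of left_floor between -0.01 and 0.02 m and contact force between collar and the fingers above 0.5 N) or (y of sample_collar in the frame of unit_edge below 0 m and x of collar in the frame of right_floor between 0.02 and 0.22 m and y of collar in the frame of right_floor between -0.08 and 0.08 m and z of collar in the frame of right_floor between -0.01 and 0.02 m and contact force between collar and the fingers above 0.5 N))), for 0.1 s.
At the end, for the whole second after the job is handed in: the loose collar stands flange down (within 0.2 rad) and at rest on the floor of the drawer below the white sample collar, that drawer is open more than 130 mm, the other is open less than 30 mm, and no sample or bystander has moved more than 40 mm (((y of sample_collar in the frame of unit_edge above 0 m and x of collar in the frame of left_floor between 0.02 and 0.22 m and y of collar in the frame of left_floor between -0.08 and 0.08 m and z of collar in the frame of left_floor between -0.01 and 0.012 m and value of joint drawer_left above 0.13 m and value of joint drawer_right below 0.03 m) or (y of sample_collar in the frame of unit_edge below 0 m and x of collar in the frame of right_floor between 0.02 and 0.22 m and y of collar in the frame of right_floor between -0.08 and 0.08 m and z of collar in the frame of right_floor between -0.01 and 0.012 m and value of joint drawer_right above 0.13 m and value of joint drawer_left below 0.03 m)) and angle between collar's own z axis and vertical below 0.2 rad and linear speed of collar below 0.03 m/s and distance of each of sample_collar, sample_bracket, lamp, wrench, screwdriver from where it was at the start of the episode below 0.04 m); the robot touches nothing.
It fails at once if the wrong drawer is pulled open (more than 40 mm) ((y of sample_collar in the frame of unit_edge above 0 m and value of joint drawer_right above 0.04 m) or (y of sample_collar in the frame of unit_edge below 0 m and value of joint drawer_left above 0.04 m)).
It fails at once if a sample or bystander is moved more than 60 mm (distance of any of sample_collar, sample_bracket, lamp, wrench, screwdriver from where it was at the start of the episode above 0.06 m).
It also fails if it takes over 54 s, if anything falls off the work surface, if the arm or the gripper's body presses on something with over 40 N, if the wrist force passes 120 N, or if a joint passes its speed limit or range.

ROBOT

A 6-joint arm with a two-finger parallel gripper is mounted at the origin on the work surface. World frame = base frame: x ahead of the robot, y to its left, z up, the work surface at z = 0. Lengths are in m, angles in rad, forces in N, time in s.
With the tool pointing down it reaches from about 0.275 to 1 m from the base axis. Payload 8.4 kg.
Tool frame: the origin (TCP) lies on the centre line of the jaws, within the pads' length; the fingertips stand 17 mm ahead of it and the grasp point (between the pads) lies 2 mm behind it (bot.tcp_to_tips is the y of the fingertips in the tool frame, in m); y points along the fingers, z is the direction in which the jaws open and shut, and the axes are right-handed (so a half turn about y gives the same grasp; the last joint's range is limited). The gripper opens to 85 mm and grips with 20 to 120 N. Pads are 22 mm wide; open, the fingers measure 114 mm over their backs; the gripper's body (76 mm by 85 mm) begins 54 mm behind the grasp point. The pads swing forward as they close: fully open they stand 13 mm farther back than shut.
Start: joints at [-1.189, 0.353, 1.633, -0, 1.155, -0.002], TCP at [0.234, -0.58, 0.248] pointing down, gripper open.
Joint ranges: [-2.63, 2.63], [-0.92, 2.1], [0.06, 2.66], [-1.3, 4.44], [0, 2.69], [-3.02, 3.02]. Speed limits (rad/s): [2.22, 2.22, 2.79, 3.14, 3.14, 3.14].

INTERFACE

Orientations are given as a unit quaternion [x, y, z, w].
In Python, from workcell import bot, hand, kinematics, get_obs, vision, hand_in gives the robot as it stands. The module is installed in compiled form; this text tells all that it offers. Calls block until the motion is done:
- bot.reach(position, orientation): joint-space move of the TCP to a pose.
- bot.servo_line(position, ori=None, velocity=0.15): straight line of the TCP; ori=None keeps the orientation; velocity is the mean speed in m/s.
- bot.goto_joints(angles): joint-space move.
- hand.move_gripper(opening, strength=None): finger opening in m; strength is the grip in N (None keeps the last); returns when the fingers have stopped.
- bot.dwell(seconds).
- kinematics.solve_ik(position, orientation): joint angles nearest the present ones, or None.
- get_obs(): the state.
- vision.read_camera(name): name is "side" or "top"; returns a dict with "frame" (420x560x3 uint8, red, green, blue), "intrinsics" (3x3 intrinsics, pixels), "view" (4x4, takes a point from world to camera coordinates). Camera axes: x right, y down, z forward; pixel columns grow to the right and rows downward; lengths in m; the calibration is good to about 2 mm. A picture is of the moment at which its call begins. There is no depth.
A pose or a line that the arm cannot do raises bot.IKError and nothing moves.
- hand_in(): hands the job in, once; it reports no verdict.
The state is a dict: "time_s": time; "joint_pos": joint angles; "joint_vel": joint speeds; "joint_efforts": joint torques, N m; "position": TCP position; "orientation": TCP orientation; "wrist_force": force on the tool from outside, world axes, zero at the start; "ft_torque": the same for the moment, N m; "gripper_width": finger opening in m.
Only numpy, scipy, OpenCV 4.12 (cv2) and the standard library are available. Lean on these libraries where they do the work, as an engineer would, in place of code of your own. Each camera call takes 0.05 s, during which the arm holds its last target. There are 200 camera calls.

## Working session

There is one attempt and no reset: what is moved stays moved. The work goes in short steps, each a Python script; the robot and the scene stay as the last script left them, time stands still between calls to the robot, and variables do not carry over. Pictures are saved under pics/ and viewed, on a budget of 10 in all, crops included, one or two more only if the job needs it, and the job is handed in when it is done.

```bash
mkdir -p pics
cat > h.py <<'E'
import numpy as np, cv2
from workcell import bot, hand, kinematics, get_obs, vision, hand_in
def snap(cam,fn,crop=None,s=1):
    d=vision.read_camera(cam); im=d["frame"][...,::-1]
    np.savez(f'pics/{cam}.npz',K=d["intrinsics"],V=d["view"]); cv2.imwrite(f'pics/{cam}_raw.png',im)
    if crop: im=im[crop[1]:crop[3],crop[0]:crop[2]]
    cv2.imwrite(fn,cv2.resize(im,None,fx=s,fy=s,interpolation=cv2.INTER_CUBIC))
def cal(cam):
    d=np.load(f'pics/{cam}.npz'); return d['K'],d['V']
def ray(cam,u,v):
    K,V=cal(cam); R,t=V[:3,:3],V[:3,3]
    return -R.T@t, R.T@np.linalg.solve(K,[u,v,1.])
def atz(cam,u,v,z):
    o,d=ray(cam,u,v); return o+d*(z-o[2])/d[2]
def tri(u1,v1,u2,v2):
    o1,d1=ray('top',u1,v1);o2,d2=ray('side',u2,v2)
    s=np.linalg.lstsq(np.c_[d1,-d2],o2-o1,rcond=None)[0]
    a,b=o1+d1*s[0],o2+d2*s[1]; return (a+b)/2,np.linalg.norm(a-b)
def proj(cam,p):
    K,V=cal(cam); q=K@(V[:3,:3]@np.asarray(p)+V[:3,3]); return q[:2]/q[2]
E
python3 - <<'E'
from h import *
snap('top','pics/t1.png',None,1.42);snap('side','pics/s1.png',None,1.42)
for c in('top','side'):
    print(c,cal(c)[0].round(1).tolist(),ray(c,280,210))
print(get_obs())
E
```

```text
top [[429.5, 0.0, 283.5], [0.0, 429.5, 208.8], [0.0, 0.0, 1.0]] (array([ 0.33720536, -0.0148732 ,  1.29280486]), array([ 0.20742003,  0.01299936, -0.97820435]))
side [[396.6, 0.0, 284.0], [0.0, 396.6, 211.4], [0.0, 0.0, 1.0]] (array([0.35597282, 0.72935465, 0.80904632]), array([ 0.22733129, -0.71303701, -0.66333452]))
{'time_s': 0.1, 'joint_pos': array([-1.18938587e+00,  3.53593764e-01,  1.63404881e+00,  8.91907565e-06,
        1.15514462e+00, -2.42431036e-03]), 'joint_vel': array([-0.00103251, -0.00047261, -0.00015827,  0.00121444,  0.00205861,
        0.00075948]), 'joint_efforts': array([ 3.92446573e-04, -6.06357551e+01, -3.42821395e+01, -2.87084174e-05,
        3.86203435e-03, -2.75781855e-05]), 'position': array([ 0.23389531, -0.57917175,  0.24763211]), 'orientation': array([-0.13495   ,  0.69453996, -0.69370933,  0.13479656]), 'wrist_force': array([-0.4029632 ,  0.59480748, -0.26687019]), 'ft_torque': array([ 0.0716767 , -0.02181263,  0.05588469]), 'gripper_width': 0.0856774767470645}
```

View pics/t1.png

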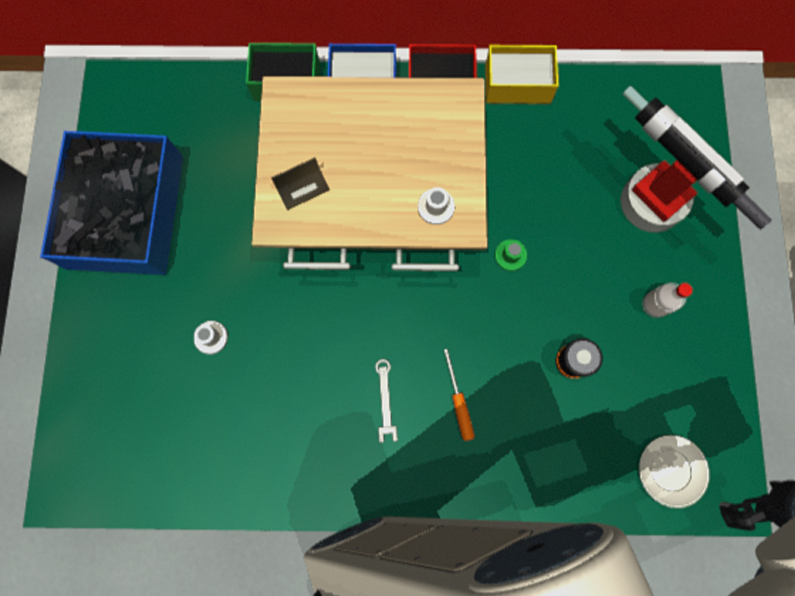

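View pics/s1.png

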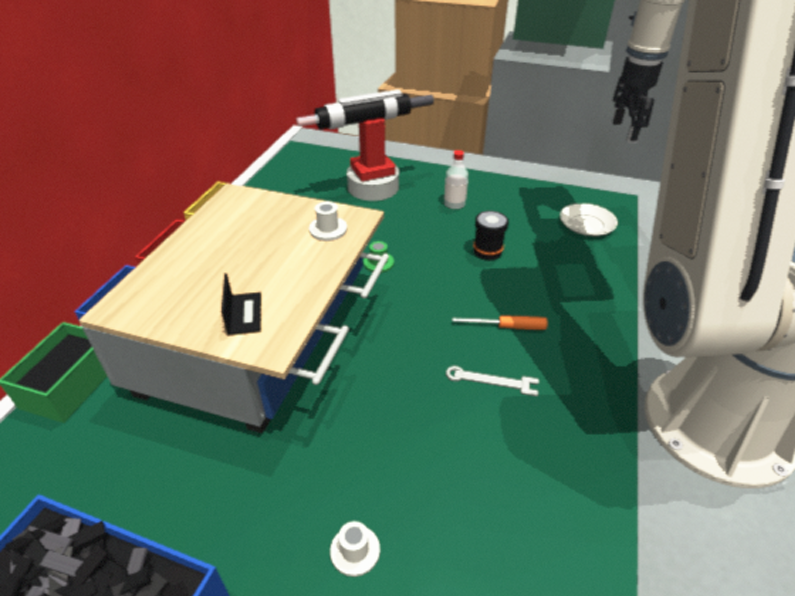

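The white collar on the unit is at top (437,205), above the right drawer. The loose white collar is at top (210,337) and side (354,545). The green look-alike at (511,253) isn't meant. I'll enlarge crops to confirm.

Run:
```python
import cv2,numpy as np
t=cv2.imread('pics/top_raw.png');s=cv2.imread('pics/side_raw.png')
R=lambda a,f:cv2.resize(a,None,fx=f,fy=f,interpolation=cv2.INTER_CUBIC)
a=R(t[115:205,170:370],4)          # 800x360
b=R(t[220:255,130:170],5)          # 200x175 loose collar
c=R(s[360:410,225:275],4)      # 200x200
d=R(s[135:215,210:300],4)  #360x320 -> 
o=np.zeros((600,800,3),np.uint8); o[:360]=a; o[365:540,:200]=b; o[365:565,210:410]=c; d=cv2.resize(d,(264,235)); o[365:600,420:684]=d
cv2.imwrite('pics/c1.png',o)
```

```text
(no output)
```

View pics/c1.png

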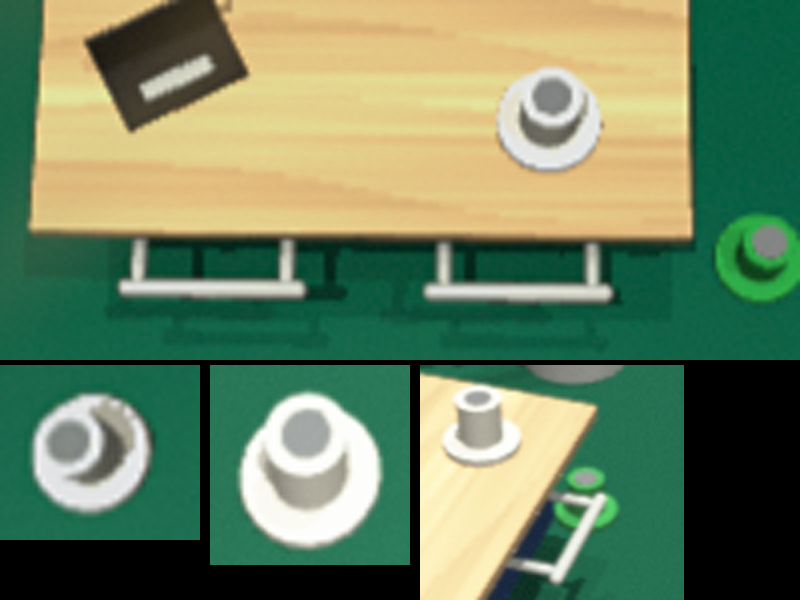

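The crop shows the white sample above the right drawer, white loose collar by the mat's left side, and the green one on the bench. Next: measure.

Run:
```python
from h import *
np.set_printoptions(precision=4,suppress=True)
print('edge',atz('top',177.5,173,.2),atz('top',343,175,.2))
print('rbar',atz('top',276.25,188,.13),atz('top',323,188,.13))
print('lbar',atz('top',199.75,186.75,.13),atz('top',246.25,187.5,.13))
print('side rbar',atz('side',385/1.42,257/1.42,.13),atz('side',366/1.42,292/1.42,.13))
print('collar',atz('top',148.2,237.7,.007),atz('top',143.8,235.2,.05),atz('side',250,387.5,.007),atz('side',248.75,377.2,.05))
print('green',atz('top',170+760/4,115+257/4,.007))
print('wr',atz('top',383/1.42,360/1.42,.01),'sd',atz('top',446/1.42,350/1.42,.01),'lamp',atz('top',582/1.42,357/1.42,.09),'sample',atz('top',170+551/4,115+97/4,.25))
```

```text
edge [0.6663 0.2728 0.2   ] [ 0.6654 -0.1658  0.2   ]
rbar [0.6466 0.0119 0.13  ] [ 0.648  -0.1189  0.13  ]
lbar [0.6479 0.2263 0.13  ] [0.6471 0.0959 0.13  ]
side rbar [ 0.65 -0.11  0.13] [0.6492 0.0009 0.13  ]
collar [0.52   0.3993 0.007 ] [0.5211 0.3989 0.05  ] [0.523  0.4023 0.007 ] [0.5237 0.4017 0.05  ]
green [ 0.7102 -0.2451  0.007 ]
wr [0.4759 0.0312 0.01  ] sd [ 0.4985 -0.1015  0.01  ] lamp [ 0.4776 -0.3644  0.09  ] sample [ 0.7452 -0.07    0.25  ]
```

```bash
cat >> h.py <<'E'
from scipy.spatial.transform import Rotation as Rn
def ori(y,z):
    y,z=np.array(y,float),np.array(z,float); return Rn.from_matrix(np.c_[np.cross(y,z),y,z]).as_quat()
A=np.radians(42); YL=np.array([np.sin(A),0,-np.cos(A)])
def lean(s=1): return ori(YL,s*np.array([np.cos(A),0,np.sin(A)]))
def down(s=1): return ori([0,0,-1],[0,s,0])
bar=np.array([.6475,-.0545,.13])
E
python3 - <<'E'
from h import *
np.set_printoptions(precision=3,suppress=True)
for s in(1,-1):
    for n,p in dict(way=[.45,-.1,.35],pre=bar-.09*YL,grip=bar+.002*YL,end=bar+.002*YL-[.182,0,0],ret=bar-[.182,0,0]-.1*YL).items():
        print(s,n,kinematics.solve_ik(p,lean(s)))
    for p in([.522,.4005,.2],[.522,.4005,.034],[.605,-.0545,.3],[.605,-.0545,.103]): print(s,p,kinematics.solve_ik(p,down(s)))
print('bin',atz('top',147/1.42,272/1.42,.115), bot.tcp_to_tips)
E
```

```text
1 way [-0.413 -0.329  2.284  0.529  0.561 -0.774]
1 pre [-0.151  0.173  2.264  1.799  0.103 -1.912]
1 grip [-0.129  0.393  2.18   2.646  0.182 -2.749]
1 end [-0.221  0.211  2.536  2.708  0.358 -2.898]
1 ret [-0.301 -0.172  2.584  1.473  0.201 -1.698]
1 [0.522, 0.4005, 0.2] [ 0.652  0.449  1.602 -0.     1.091 -0.919]
1 [0.522, 0.4005, 0.034] [ 0.652  0.651  1.691 -0.     0.8   -0.919]
1 [0.605, -0.0545, 0.3] [-0.092  0.282  1.615 -0.     1.244 -1.663]
1 [0.605, -0.0545, 0.103] [-0.092  0.494  1.783 -0.     0.864 -1.663]
-1 way [-0.413 -0.329  2.284  0.529  0.561  2.367]
-1 pre [-0.151  0.173  2.264  1.799  0.103  1.229]
-1 grip [-0.129  0.393  2.18   2.646  0.182  0.392]
-1 end [-0.221  0.211  2.536  2.708  0.358  0.243]
-1 ret [-0.301 -0.172  2.584  1.473  0.201  1.444]
-1 [0.522, 0.4005, 0.2] [ 0.652  0.449  1.602 -0.     1.091  2.223]
-1 [0.522, 0.4005, 0.034] [ 0.652  0.651  1.691 -0.     0.8    2.223]
-1 [0.605, -0.0545, 0.3] [-0.092  0.282  1.615 -0.     1.244  1.478]
-1 [0.605, -0.0545, 0.103] [-0.092  0.494  1.783 -0.     0.864  1.478]
bin [0.635 0.501 0.115] 0.017
```

Run:
```python
from h import *
g=bar+.002*YL
def chk(n,a,b,v):
    N=46; q=np.array([kinematics.solve_ik(a+(b-a)*t,lean(-1)) for t in np.linspace(0,1,N)])
    T=np.linalg.norm(b-a)/v/(N-1); print(n,np.abs(np.diff(q,axis=0)/T).max(0).round(2),q[:,4].min().round(3))
chk('in',bar-.09*YL,g,.06); chk('pull',g,g-[.182,0,0],.1); chk('out',g-[.182,0,0],bar-[.182,0,0]-.1*YL,.06)
```

```text
in [0.02 0.15 0.07 1.04 0.06 1.04] 0.103
pull [0.08 0.1  0.2  0.16 0.1  0.19] 0.182
out [0.06 0.24 0.05 1.24 0.14 1.22] 0.194
```

Run:
```python
from h import *
o=lean(-1)
hand.move_gripper(.042,20)
bot.reach([.45,-.1,.35],o)
bot.reach(bar-.09*YL,o)
print(get_obs()['time_s'],get_obs()['position'],get_obs()['wrist_force'],get_obs()['gripper_width'])
bot.servo_line(bar+.002*YL,velocity=.06)
s=get_obs();print(s['time_s'],s['position'],s['wrist_force'])
snap('side','pics/s2.png',(180,100,380,250),4)
```

```text
3.7917 [ 0.58764076 -0.05472015  0.19731612] [0.24586905 1.04111508 1.44046557] 0.04190544768668872
5.475 [ 0.64877471 -0.05451237  0.12876957] [-0.76483329  0.48469979 -0.21787115]
```

View pics/s2.png

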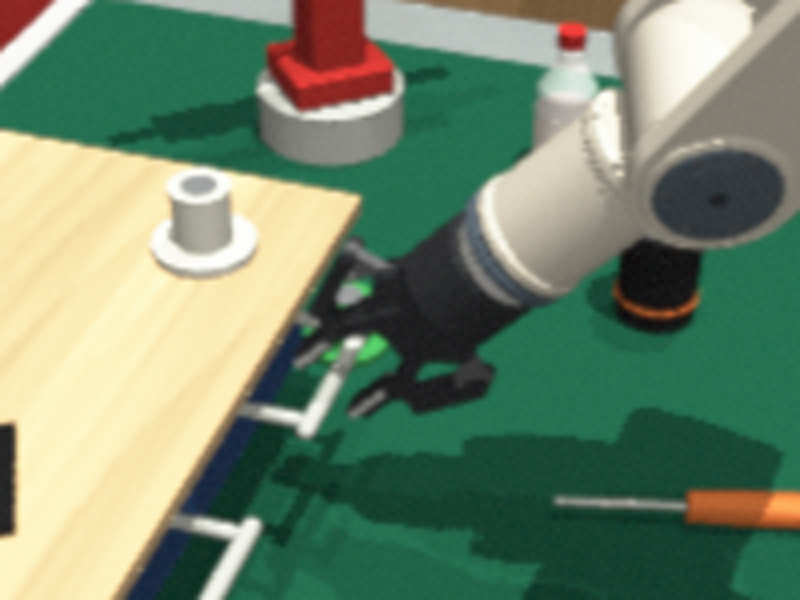

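The fingers straddle the right bar, crop (340,370), with one finger tip behind it at (305,360) and one in front at (370,400), and no contact. I'll grip, pull, check force and release.

Run:
```python
from h import *
hand.move_gripper(0.0,25); s=get_obs();print(s['time_s'],s['gripper_width'],s['wrist_force'])
bot.servo_line(bar+.002*YL-[.182,0,0],velocity=.08)
s=get_obs();print(s['time_s'],s['position'],s['gripper_width'],s['wrist_force'])
hand.move_gripper(.042); 
bot.servo_line(bar-[.182,0,0]-.1*YL,velocity=.07)
hand.move_gripper(.07)
bot.reach([.45,.3,.35],down(-1)); bot.reach([.522,.4005,.13],down(-1))
s=get_obs();print(s['time_s'],s['position'],s['wrist_force'])
snap('top','pics/t2.png',None,1.42)
```

```text
5.9 0.01100159487801125 [0.27283484 0.84030782 4.61476793]
8.325 [ 0.46739019 -0.05435689  0.12920465] 0.010902410508769637 [-1.44057103  1.60177814  9.24422738]
13.35 [0.52257384 0.40031798 0.1312928 ] [-0.37494407  0.37398315  0.15813051]
```

View pics/t2.png

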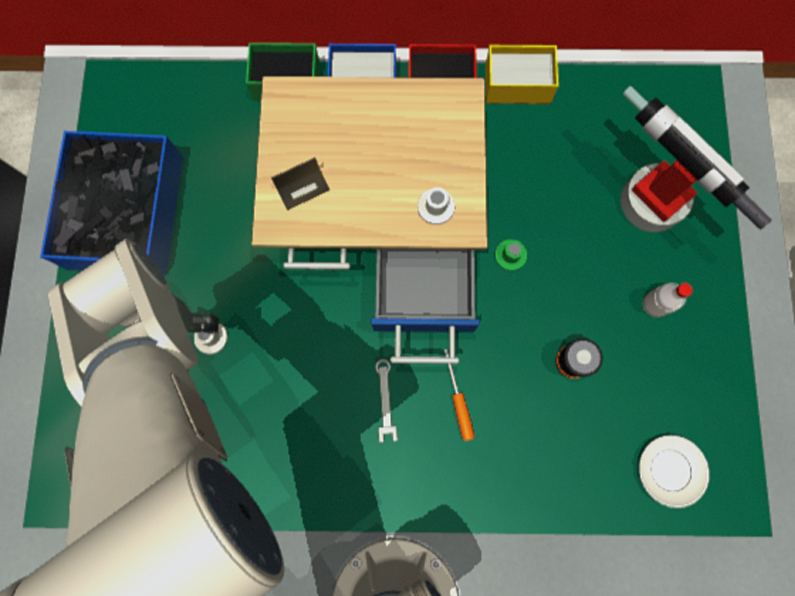

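The right drawer is open with its bar at row 360, the left is shut, and the loose collar is still at (210,337). Next: measure the drawer, then grasp.

Run:
```python
from h import *
print('bar',atz('top',397/1.42,360.5/1.42,.13),atz('top',457/1.42,360.5/1.42,.13))
print('front panel inner',atz('top',425/1.42,318.5/1.42,.15),'sides',atz('top',377/1.42,290/1.42,.142),atz('top',476/1.42,290/1.42,.142))
bot.servo_line([.522,.4005,.034],velocity=.08)
s=get_obs();print(s['position'],s['wrist_force'])
hand.move_gripper(0.02,40); s=get_obs();print(s['time_s'],s['gripper_width'],s['wrist_force'])
snap('side','pics/s3.png',(180,320,320,420),5)
```

```text
bar [4.62298799e-01 1.37653090e-04 1.30000000e-01] [ 0.46356417 -0.11426638  0.13      ]
front panel inner [ 0.54062781 -0.05230938  0.15      ] sides [0.59701052 0.04048715 0.142     ] [ 0.59907211 -0.15098917  0.142     ]
[0.52236147 0.40075992 0.03460183] [0.03441088 0.04957079 0.56091383]
15.1333 0.03926244811115721 [-1.21207956 -0.94873412  5.89256635]
```

View pics/s3.png

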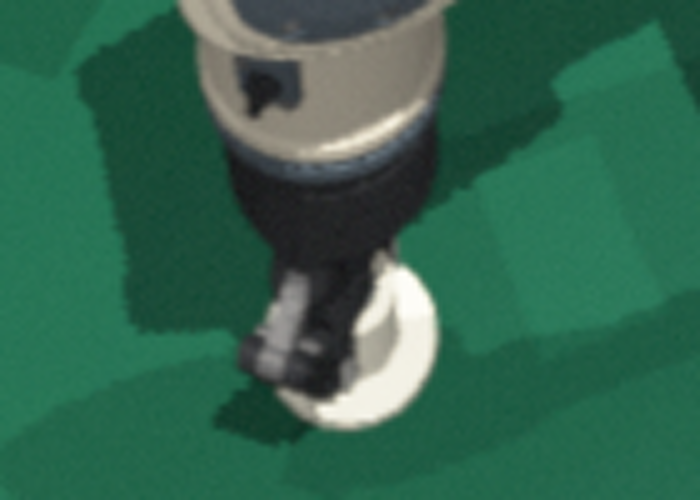

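The fingers hold the collar's hub at about 40 mm width. Next: lift, carry over and lower to just above the floor.

Run:
```python
from h import *
p=lambda z:[.603,-.055,z]
bot.servo_line([.522,.4005,.30],velocity=.15); s=get_obs();print(s['gripper_width'],s['wrist_force'])
bot.reach(p(.30),down(-1))
bot.servo_line(p(.125),velocity=.12)
s=get_obs();print(s['time_s'],s['position'],s['gripper_width'],s['wrist_force'])
snap('top','pics/t4.png',(230,140,370,260),5)
```

```text
0.03901269967512831 [-0.03413008 -0.40386738  0.03638932]
20.4083 [ 0.60350817 -0.05501036  0.12572628] 0.03897315624599814 [ 0.78105171  0.81312342 -1.0306341 ]
```

View pics/t4.png

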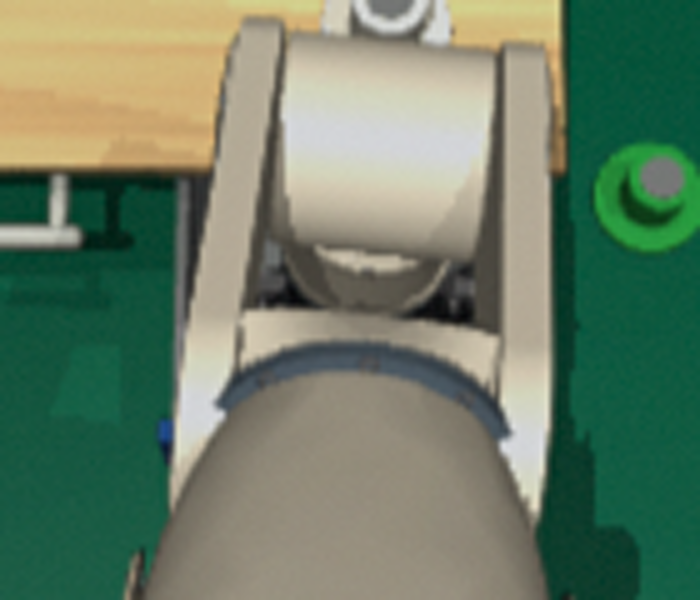

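Run:
```python
from h import *
z=.108
while z>.0985:
    bot.servo_line([.603,-.055,z],velocity=.03); bot.dwell(.15); s=get_obs()
    print(round(z,4),s['position'][2].round(4),s['wrist_force'].round(2))
    if s['wrist_force'][2]>2: break
    z-=.001
print(s['gripper_width'],s['time_s']); bot.dwell(.2)
hand.move_gripper(.062); bot.dwell(.2)
bot.servo_line([.603,-.055,.30],velocity=.1)
bot.reach([.45,.3,.35],down(-1))
s=get_obs();print(s['time_s'],s['position'],s['wrist_force'])
snap('top','pics/t5.png',None,1.42);snap('side','pics/s5.png',(140,90,380,270),3.3)
```

```text
0.108 0.1082 [-0.44  0.1  -0.87]
0.107 0.107 [ 0.48  0.15 -1.5 ]
0.106 0.106 [-0.27 -0.63 -1.55]
0.105 0.105 [-0.09 -0.08 -1.15]
0.104 0.104 [ 0.59 -0.33 -1.33]
0.103 0.103 [ 0.16 -0.59 -0.95]
0.102 0.1026 [0.43 0.31 5.25]
0.03887199965627401 23.725
28.0583 [0.4504995  0.29934672 0.34980303] [-0.16037826 -0.47703364 -0.34431825]
```

View pics/t5.png

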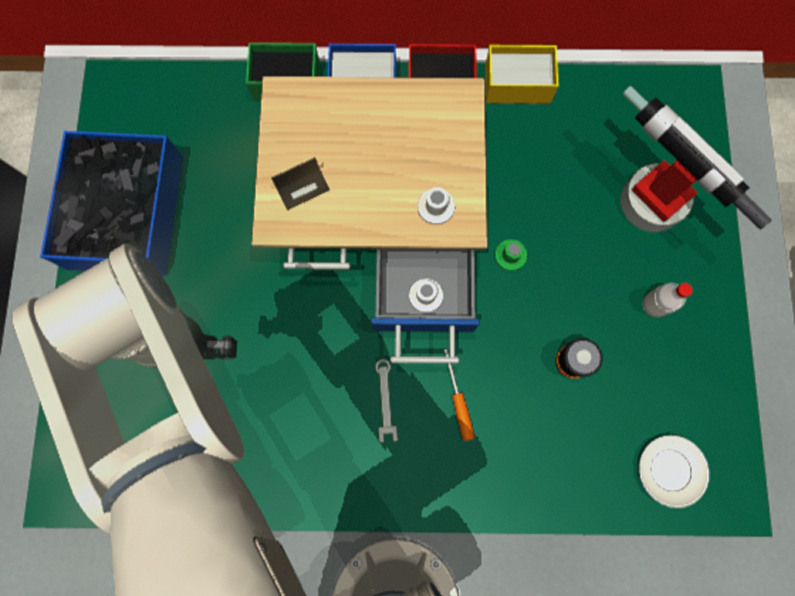

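View pics/s5.png

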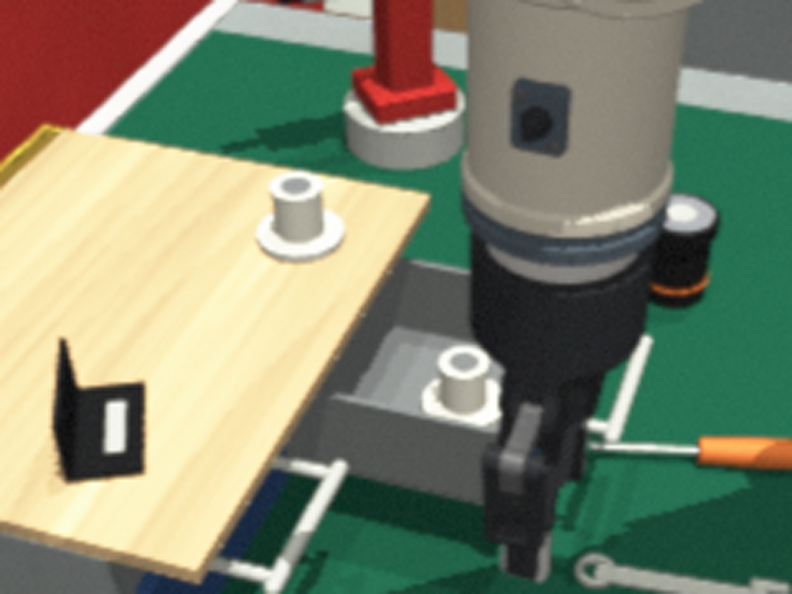

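The collar stands flange down and upright on the right drawer's floor (top (427,294), side (463,385)). The drawer is still open, the left one is shut, the samples and bystanders are where they were, and the arm is clear. I'm handing in.

Run:
```python
from h import *
hand_in()
```

```text
the job is handed in; nothing more can be done
```

The loose white collar now stands flange down in the right drawer, the one below the white sample collar. The job is handed in; `hand_in` gives no verdict.

- **Drawer:** I gripped the right drawer's bar with the tool leaning 42° and pulled it open. From the bar's position in the top camera, it is open about 187 mm.
- **Collar:** I took it by the hub and lowered it in 1 mm steps, still gripped. It touched the floor with the tool at z ≈ 0.1026 m, as expected from the grasp height, and I released it there.
- **Last pictures:** Both cameras show the collar upright inside the open drawer. The left drawer is shut, and the samples, lamp, wrench and screwdriver look unmoved. The arm is clear, and the clock stood at about 28 s.

None of the checks failed or disagreed. The two cameras' positions for the loose collar differed by about 3 mm, which is near their calibration limit.

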